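Sort the bench after a run

TASK

Tidy up after the sample run: stand the two amber vials upright in the blue tray, lay the two stir bars in the white tray, and stand the brass weight upright in the green-lined wooden case. The trays are anywhere on the bench, so look which is which. Leave the glass flask and the culture dish standing where they are.

Things in the scene. Friction and masses are not known exactly. Their poses are not given: they have to be found in the camera images.
- blue_tray: fixed open rectangular tray of blue plastic, 110 (x) by 150 (y) by 22 mm high outside, walls and floor 4 mm thick (inner floor 102 by 142 mm, 4 mm above the bench). Origin: centre of its underside; z up, y along its long side. For the vials.
- white_tray: fixed open rectangular tray of white plastic, 110 (x) by 150 (y) by 22 mm high outside, walls and floor 4 mm thick (inner floor 102 by 142 mm, 4 mm above the bench). Origin: centre of its underside; z up, y along its long side. For the stir bars.
- wood_case: fixed open rectangular case of brown wood with a dark green lining, 110 (x) by 150 (y) by 22 mm high outside, walls and floor 4 mm thick (inner floor 102 by 142 mm, 4 mm above the bench). Origin: centre of its underside; z up, y along its long side. For the weight.
- vial_blue: upright sample vial of amber glass with a white paper label and a blue screw cap; body 27 mm in diameter, up to 40 mm high; cap 25 mm in diameter, from 43 to 57 mm high; about 35 g. Loose, stands on the bench. Origin: centre of its underside, z up through the cap
- vial_white: upright sample vial of amber glass with a white paper label and a white screw cap; body 27 mm in diameter, up to 40 mm high; cap 25 mm in diameter, from 43 to 57 mm high; about 35 g. Loose, stands on the bench. Origin: centre of its underside, z up through the cap
- bar_white: magnetic stir bar of white plastic: an eight-sided rod 16 mm thick and 50 mm long (rounded ends included), about 30 g, lying on the bench. Origin: its centre, 8 mm above what it lies on; x along its length
- bar_red: magnetic stir bar of red plastic: an eight-sided rod 16 mm thick and 50 mm long (rounded ends included), about 30 g, lying on the bench. Origin: its centre, 8 mm above what it lies on; x along its length
- weight: bright brass 200 g calibration weight, standing: plain cylinder 28 mm in diameter up to 32 mm high, then a narrow neck and a knob 20 mm in diameter, 46 mm high in all. Loose. Origin: centre of its underside, z up
- flask: bystander: small conical flask of green glass, 51 mm in diameter at the foot, narrowing to a 22 mm neck at 58 mm height (28 mm rim), 85 mm high, about 90 g. Loose, stands among the things to be sorted. Origin: centre of its underside, z up
- dish: bystander: round covered glass culture dish with yellow filling, 60 mm in diameter, 14 mm high, about 60 g. Loose, lies among the things to be sorted. Origin: centre of its underside, z up

How it is judged:
By the outcome, as a careful person would: the job done as asked, in the order asked, and still so for the second after the job is handed in, with the robot touching nothing.
It also fails if it takes over 120 s, if anything falls off the work surface, if the arm or the gripper's body presses on something with over 40 N, if the wrist force passes 120 N, or if a joint passes its speed limit or range.

ROBOT

A 6-joint arm with a two-finger parallel gripper is mounted at the origin on the work surface. World frame = base frame: x ahead of the robot, y to its left, z up, the work surface at z = 0. Lengths are in mm, angles in degrees, forces in N, time in s.
With the tool pointing down it reaches from about 200 to 875 mm from the base axis. Payload 3.4 kg.
Tool frame: the origin (TCP) lies midway between the tips of the shut fingers; the grasp point (between the pads) lies 19 mm behind it; z points along the fingers, y is the line along which they close (so a half turn about z gives the same grasp; the last joint's range is limited). The gripper opens to 94 mm and grips with 3 to 60 N. Pads are 16 mm wide; open, the fingers measure 119 mm over their backs; the gripper's body (75 mm by 177 mm) begins 78 mm behind the grasp point.
Start: joints at [68.411, 15.808, 86.224, -0, 77.962, -6.933], TCP at [145.502, 556.322, 205.493] pointing down, gripper open.
Joint ranges: [-165.64, 165.64], [-43.16, 119.46], [12.63, 154.43], [-67.54, 247.53], [6.08, 155.33], [-154.97, 154.97]. Speed limits (degrees/s): [147.25, 147.25, 180, 180, 180, 180].

INTERFACE

Orientations are given as [roll, pitch, yaw] about the fixed x, y, z axes, in that order (R = Rz(yaw) Ry(pitch) Rx(roll)).
In Python, from station import r gives the robot as it stands. The module is installed in compiled form; this text tells all that it offers.
- The arm moves only by the tool step_arm, never from a script. Its argument "series" is a list of rows, each an object of numbers: "claw": the opening, from -1 (shut) to 1 (fully open); "tx", "ty", "tz": the shift along the world's x, y, z each as a share of 1000 mm, from -1 to 1; "yaw": the turn about the world's z as a share of 360 degrees, from -1 to 1. In form: [{"claw": .., "tx": .., "ty": .., "tz": .., "yaw": ..}, ...]. A call has 1 to 10 rows; each row shifts and turns the commanded pose from where the row before left it; what a row does not reach is not made up. A row lasts 1/12 s, in which the tool goes at most 41.7 mm and 7.16 degrees, less where a joint would pass 70% of its speed; a pose out of reach is approached as far as the arm can. A call with a number of a shift or a turn outside -1 to 1 is refused whole. A call with a gripper value outside its range is refused whole. The fingers move at their own pace and stop on an object; the grip force is fixed at half the most. Time passes only in rows, so rows that do not move let the fingers close. It gives the time, the measured TCP pose, the force, the opening and the grip force at its end, in the units of the state.
- r.get_state(): the state, without advancing time (a new reading comes with each control period).
- r.get_image(name): name is "side" or "top"; returns the picture (400x640x3 uint8, blue, green, red); there is no depth.
- r.camera_model(name): a dict with "intrinsics" (3x3 intrinsics, pixels), "view" (4x4, takes a point from world to camera coordinates). Camera axes: x right, y down, z forward; pixel columns grow to the right and rows downward; lengths in mm; the calibration is good to about 2 mm. A picture is of the moment at which its call begins. camera_model takes no time and is no camera call.
- r.close_job(): hands the job in; it is judged then, once.
Trained networks look in the newest picture that a camera, given by its name, has taken for a name from the list of things; names that differ only in an ending like _2 or _b are one class to them, and where a whole thing is asked for, a point or a joint stands for the part that bears it (a point fixed in the world has none). Each returns a list of dicts, best first, with "p" (0 to 1); they miss things now and then, are a little off and sometimes report something else, mostly with a low value. They report only what shows in the picture. A call takes as long as a camera call.
- r.outline_of(camera, target): "mask" (400x640 bool, what is visible of it) and "centre" ([column, row] in pixels, amid what is visible of it).
- r.tip_of(camera, target): "centre" ([column, row] in pixels: a listed point, or the origin of a listed thing).
The state is a dict: "clock": time; "joint_positions": joint angles; "qd": joint speeds; "effort": joint torques, N m; "position": TCP position; "ee_rot": TCP orientation; "force": force on the tool from outside, world axes, zero at the start; "wrist_torque": the same for the moment, N m; "gripper_width": opening from 0.0 (shut) to 1.0 (fully open); "finger_force": force on a finger pad.
Only numpy, scipy, OpenCV 4.12 (cv2) and the standard library are available. Lean on these libraries where they do the work, as an engineer would, in place of code of your own. Each camera call takes 0.05 s, during which the arm holds its last target. There are 200 camera calls.

## Working session

There is one attempt and no reset: what is moved stays moved. The work goes in short steps, Python scripts to look and compute and a tool call to move; the robot and the scene stay as the last step left them, time stands still between calls to the robot, and variables do not carry over. Pictures are saved under pics/ and viewed, at most 14 in all, crops included, and the job is handed in when it is done.

Besides the shell and the picture viewer there is one more tool, called in YAML: its name, and indented under it one key for each argument. step_arm: Moves the arm, as the interface text tells. Its arguments: {"type":"object","properties":{"series":{"type":"array"}},"required":["series"]}

```bash
mkdir -p pics
cat > h.py <<'E'
import numpy as np, cv2
from station import r
def ray(cam,px,z):
    m=r.camera_model(cam);K=np.array(m["intrinsics"]);V=np.array(m["view"])
    R=V[:3,:3];c=-R.T@V[:3,3];d=R.T@np.linalg.solve(K,[px[0],px[1],1]);return c+d*(z-c[2])/d[2]
def proj(cam,p):
    m=r.camera_model(cam);K=np.array(m["intrinsics"]);V=np.array(m["view"])
    q=K@(V[:3,:3]@np.array(p,float)+V[:3,3]);return q[:2]/q[2]
E
python3 - <<'E'
from h import *
for c in("top","side"):
    cv2.imwrite(f"pics/{c}0.png",r.get_image(c))
    m=r.camera_model(c);V=np.array(m["view"]);print(c,-V[:3,:3].T@V[:3,3],V[:3,:3].round(2).tolist())
    for t in "blue_tray white_tray wood_case vial_blue vial_white bar_white bar_red weight flask dish".split():
        a=r.tip_of(c,t);z=8 if 'bar' in t else 0
        print(t,[(round(d["p"],2),np.round(d["centre"]),ray(c,d["centre"],z).round()[:2]) for d in a[:3]])
s=r.get_state();print({k:np.round(v,3).tolist() for k,v in s.items()})
E
```

```text
top [ 322.96506538   10.05837334 1051.5972034 ] [[0.0, -1.0, -0.0], [-0.98, -0.0, -0.2], [0.2, 0.0, -0.98]]
blue_tray [(0.9, array([174., 195.]), array([549., 399.])), (0.33, array([274., 234.]), array([445., 130.]))]
white_tray [(0.63, array([467., 206.]), array([ 519., -375.]))]
wood_case [(0.74, array([466., 204.]), array([ 523., -372.])), (0.62, array([324., 161.]), array([642.,   2.]))]
vial_blue [(0.73, array([465., 205.]), array([ 522., -371.])), (0.68, array([393., 178.]), array([ 594., -184.])), (0.44, array([328., 232.]), array([450., -10.]))]
vial_white [(0.54, array([254., 180.]), array([588., 188.]))]
bar_white [(0.4, array([430., 266.]), array([ 362., -269.]))]
bar_red [(0.51, array([393., 177.]), array([ 595., -183.]))]
weight [(0.62, array([378., 237.]), array([ 436., -140.]))]
flask [(0.64, array([273., 237.]), array([437., 133.]))]
dish [(0.61, array([222., 268.]), array([358., 261.]))]
side [ 165.63834338 -809.11314917  843.54825061] [[0.91, -0.41, -0.01], [-0.28, -0.6, -0.75], [0.3, 0.68, -0.67]]
blue_tray [(0.6, array([267., 127.]), array([536., 377.]))]
white_tr
[... 319 characters left out ...]
8., 321.]), array([ 362., -268.]))]
bar_red [(0.68, array([377., 252.]), array([ 582., -178.])), (0.28, array([293., 221.]), array([454., -16.]))]
weight [(0.5, array([310., 255.]), array([ 451., -118.]))]
flask [(0.68, array([267., 185.]), array([447., 136.]))]
dish [(0.72, array([218., 162.]), array([363., 277.]))]
{'clock': 1.1, 'joint_positions': [68.41, 15.809, 86.224, 0.001, 77.961, -6.934], 'qd': [-0.008, 0.015, 0.033, -0.053, -0.016, 0.012], 'effort': [-0.002, -40.447, -23.75, 0.07, 0.025, -0.0], 'position': [145.517, 556.332, 205.485], 'ee_rot': [179.994, 0.0, 165.344], 'force': [0.182, 0.728, 0.383], 'wrist_torque': [-0.047, 0.004, 0.027], 'finger_force': 0.0, 'gripper_width': 1.0}
```

Run:
```python
import cv2
for c,(x0,x1,y0,y1) in {"top":(120,520,120,320),"side":(170,450,80,380)}.items():
    a=cv2.imread(f"pics/{c}0.png")[y0:y1,x0:x1];cv2.imwrite(f"pics/{c}0c.png",cv2.resize(a,None,fx=2,fy=2,interpolation=2))
```

```text
(no output)
```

View pics/top0c.png

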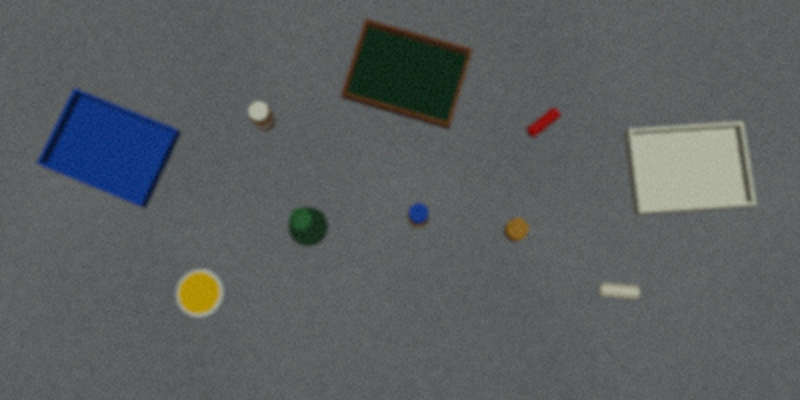

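View pics/side0c.png

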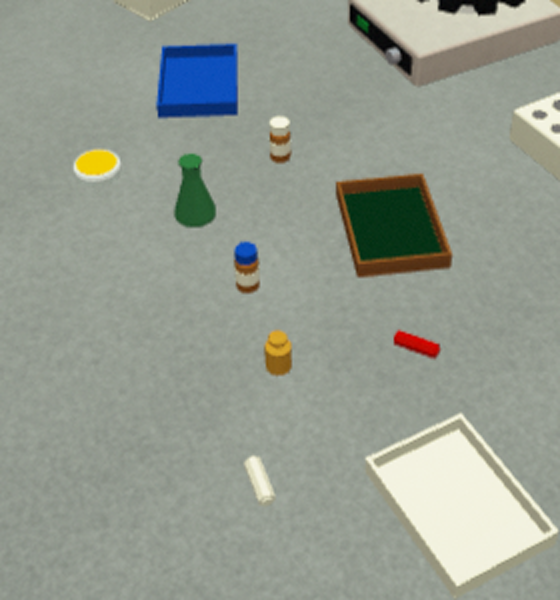

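The top view (full-frame pixels) shows:
- Trays: blue at (174,194), wood case at (323,156), white at (466,203).
- Vials: white-capped at (249,176), blue-capped at (329,226).
- Brass weight at (378,234).
- Bars: red at (392,181), white at (430,265).
- Bystanders: flask at (273,232), dish at (219,266).

The side view agrees. I'll refine these by colour segmentation.

```bash
cat > meas.py <<'E'
from h import *
import sys
from scipy.optimize import minimize
def blob(cam,img,c,rad,kind):
    hsv=cv2.cvtColor(cv2.GaussianBlur(img,(3,3),0),cv2.COLOR_BGR2HSV);H,S,V=[hsv[...,i].astype(int) for i in range(3)]
    m={'blue':(abs(H-115)<15)&(S>130)&(V>70),'white':(S<60)&(V>140),'red':((H<8)|(H>172))&(S>150),'brass':(abs(H-17)<8)&(S>110)&(V>70)}[kind]
    w=np.zeros(m.shape,np.uint8);cv2.circle(w,(int(c[0]),int(c[1])),rad,1,-1)
    m=(m&(w>0)).astype(np.uint8);n,l,s,cc=cv2.connectedComponentsWithStats(m)
    if n<2:return None,None
    k=1+np.argmax(s[1:,4]);return cc[k],(l==k)
def tri(p,z=None):
    f=lambda x:sum(np.sum((proj(c,x)-q)**2) for c,q in p.items())
    o=minimize(f,[450,0,20],method="Nelder-Mead",options=dict(maxiter=4000,xatol=.01,fatol=1e-4));return o.x.round(1),round(o.fun,2)
E
python3 - <<'E'
from meas import *
im={c:cv2.imread(f"pics/{c}0.png") for c in("top","side")}
T={'vial_white':('white',(249,176),(310,142),8,50),'vial_blue':('blue',(329,226),(293,206),10,50),'weight':('brass',(378,234),(309,256),16,23),'bar_red':('red',(392,181),(378,252),18,8),'bar_white':('white',(430,265),(300,319),18,8)}
for n,(k,a,b,rad,z) in T.items():
    p={}
    for c,q in(("top",a),("side",b)):
        cc,m=blob(c,im[c],q,rad,k)
        if cc is None: print(n,c,'none');continue
        p[c]=cc;e=""
        if 'bar' in n:
            P=np.array([ray(c,(x,y),8)[:2] for y,x in np.argwhere(m)],np.float32)
            w,v=np.linalg.eigh(np.cov(P.T));e=("yaw",round(np.degrees(np.arctan2(v[1,1],v[0,1])),1),"len",round(np.sqrt(12*w[1])),"w",round(np.sqrt(12*w[0])))
        print(n,c,cc.round(1),int(m.sum()),ray(c,cc,z).round(1)[:2],e)
    print("  tri",tri(p))
# trays (rim)
hsv=cv2.cvtColor(im['top'],cv2.COLOR_BGR2HSV)
H,S,V=[hsv[...,i].astype(int) for i in range(3)]
for n,m,c in(('blue',(abs(H-115)<15)&(S>130),(174,194)),('white',(S<60)&(V>130),(466,203)),('wood',(S>130)&(((H>45)&(H<85))|(H<20)),(323,156))):
    w=np.zeros(m.shape,np.uint8);cv2.circle(w,c,48 if n!='wood' else 40,1,-1)
    m=cv2.morphologyEx((m&(w>0)).astype(np.uint8),cv2.MORPH_CLOSE,np.ones((7,7)))
    cs=max(cv2.findContours(m,0,2)[0],key=cv2.contourArea)
    P=np.array([ray('top',q[0],20)[:2] for q in cs],np.float32);rr=cv2.minAreaRect(P);print(n,np.round(rr[0]),np.round(rr[1]),round(rr[2]))
E
```

```text
vial_white top [248.7 174.7] 63 [590.3 193.7] 
vial_white side [310.  140.8] 162 [592.4 197.8] 
  tri (array([589.7, 192.9,  53.9]), np.float64(0.08))
vial_blue top [328.9 226. ] 68 [458.7 -10.9] 
vial_blue side [292.4 206. ] 96 [457.3 -11. ] 
  tri (array([460.7,  -0. ,  39.3]), np.float64(19.78))
weight top [377.9 234.2] 98 [ 441.4 -136. ] 
weight side [308.5 256. ] 249 [ 439.5 -139.3] 
  tri (array([ 441.2, -136.4,   19.3]), np.float64(0.11))
bar_red top [391.2 180.8] 83 [ 584.9 -177.3] ('yaw', np.float64(128.9), 'len', 47, 'w', 13)
bar_red side [377.9 251.6] 158 [ 584.  -178.5] ('yaw', np.float64(128.3), 'len', 48, 'w', 20)
  tri (array([ 584.9, -177.5,    6.7]), np.float64(0.02))
bar_white top [429.8 264.7] 89 [ 365.5 -267.6] ('yaw', np.float64(85.2), 'len', 46, 'w', 12)Traceback (most recent call last):
  File "<stdin>", line 11, in <module>
  File "h.py", line 4, in ray
    m=r.camera_model(cam);K=np.array(m["intrinsics"]);V=np.array(m["view"])
ValueError: time passes only in moves, steps and waits
```

```bash
sed -i 's/^from station import r/from station import r\nimport functools\ncm=functools.lru_cache(None)(r.camera_model)/; s/=r.camera_model(cam)/=cm(cam)/' h.py
python3 - <<'E'
from meas import *
im={c:cv2.imread(f"pics/{c}0.png") for c in("top","side")}
for c,q in(("top",(430,265)),("side",(300,319))):
    cc,m=blob(c,im[c],q,18,'white');P=np.array([ray(c,(x,y),8)[:2] for y,x in np.argwhere(m)]);w,v=np.linalg.eigh(np.cov(P.T));print('bw',ray(c,cc,8)[:2],np.degrees(np.arctan2(v[1,1],v[0,1])),np.sqrt(12*w))
hsv=cv2.cvtColor(im['top'],cv2.COLOR_BGR2HSV)
H,S,V=[hsv[...,i].astype(int) for i in range(3)]
for n,m,c in(('blue',(abs(H-115)<15)&(S>130),(174,194)),('white',(S<60)&(V>130),(466,203)),('wood',(S>130)&(((H>45)&(H<85))|(H<20)),(323,156))):
    w=np.zeros(m.shape,np.uint8);cv2.circle(w,c,48 if n!='wood' else 40,1,-1)
    m=cv2.morphologyEx((m&(w>0)).astype(np.uint8),cv2.MORPH_CLOSE,np.ones((7,7)))
    cs=max(cv2.findContours(m,0,2)[0],key=cv2.contourArea)
    P=np.array([ray('top',q[0],20)[:2] for q in cs],np.float32);rr=cv2.minAreaRect(P);print(n,np.round(rr[0]),np.round(rr[1]),round(rr[2]),cv2.boxPoints(rr).round().tolist())
E
```

```text
bw [ 365.50703842 -267.55083028] 85.23354212987653 [12.21277259 45.63440424]
bw [ 366.03526713 -265.29922487] 71.6545573056747 [58.93674698 69.88854696]
blue [549. 392.] [155. 110.] 68 [[469.0, 341.0], [571.0, 300.0], [629.0, 444.0], [527.0, 485.0]]
white [ 524. -366.] [112. 152.] 4 [[462.0, -294.0], [473.0, -445.0], [585.0, -437.0], [574.0, -286.0]]
wood [650.   4.] [145. 109.] 73 [[576.0, -50.0], [681.0, -82.0], [723.0, 57.0], [618.0, 89.0]]
```

Measured positions are consistent with the given sizes, so I'm starting with the white-capped vial.

step_arm:
  series:
    - {"claw":0.4,"tx":0.0275,"ty":-0.0225,"tz":0,"yaw":-0.0169}
    - {"claw":0.4,"tx":0.0275,"ty":-0.0225,"tz":0,"yaw":-0.0169}
    - {"claw":0.4,"tx":0.0275,"ty":-0.0225,"tz":0,"yaw":-0.0169}
    - {"claw":0.4,"tx":0.0275,"ty":-0.0225,"tz":0,"yaw":-0.0169}
    - {"claw":0.4,"tx":0.0275,"ty":-0.0225,"tz":0,"yaw":-0.0169}
    - {"claw":0.4,"tx":0.0275,"ty":-0.0225,"tz":0,"yaw":-0.0169}
    - {"claw":0.4,"tx":0.0275,"ty":-0.0225,"tz":0,"yaw":-0.0169}
    - {"claw":0.4,"tx":0.0275,"ty":-0.0225,"tz":0,"yaw":-0.0169}
    - {"claw":0.4,"tx":0.0275,"ty":-0.0225,"tz":0,"yaw":-0.0169}
    - {"claw":0.4,"tx":0.0275,"ty":-0.0225,"tz":0,"yaw":-0.0169}

```text
clock: 1.93
position: [421.7, 330.0, 205.7]
ee_rot: [180.0, -0.0, 104.2]
force: [-0.6, 0.6, 1.2]
gripper_width: 0.7
finger_force: 0.0
```

step_arm:
  series:
    - {"claw":0.4,"tx":0.0275,"ty":-0.0225,"tz":-0.01,"yaw":-0.0169}
    - {"claw":0.4,"tx":0.0275,"ty":-0.0225,"tz":-0.01,"yaw":-0.0169}
    - {"claw":0.4,"tx":0.0275,"ty":-0.0225,"tz":-0.01,"yaw":-0.0169}
    - {"claw":0.4,"tx":0.0275,"ty":-0.0225,"tz":-0.01,"yaw":-0.0169}
    - {"claw":0.4,"tx":0.0275,"ty":-0.0225,"tz":-0.01,"yaw":-0.0169}
    - {"claw":0.4,"tx":0.0275,"ty":-0.0225,"tz":-0.01,"yaw":-0.0169}
    - {"claw":0.4,"tx":0,"ty":0,"tz":0,"yaw":0}
    - {"claw":0.4,"tx":0,"ty":0,"tz":0,"yaw":0}

```text
clock: 2.6
position: [586.2, 194.9, 144.3]
ee_rot: [-179.9, 0.1, 67.9]
force: [1.0, 0.2, -0.2]
gripper_width: 0.698
finger_force: 0.0
```

step_arm:
  series:
    - {"claw":0.4,"tx":0.005,"ty":-0.001,"tz":-0.03,"yaw":0}
    - {"claw":0.4,"tx":0,"ty":0,"tz":-0.035,"yaw":0}
    - {"claw":0.4,"tx":0,"ty":0,"tz":-0.035,"yaw":0}
    - {"claw":0.4,"tx":0,"ty":0,"tz":-0.02,"yaw":0}
    - {"claw":0.4,"tx":0,"ty":0,"tz":-0.014,"yaw":0}
    - {"claw":0.4,"tx":0,"ty":0,"tz":0,"yaw":0}

```text
clock: 3.1
position: [586.7, 196.1, 8.8]
ee_rot: [-179.7, 0.2, 68.1]
force: [-0.7, -0.0, -0.7]
gripper_width: 0.699
finger_force: 0.0
```

step_arm:
  series:
    - {"claw":-1,"tx":0,"ty":0,"tz":0,"yaw":0}
    - {"claw":-1,"tx":0,"ty":0,"tz":0,"yaw":0}
    - {"claw":-1,"tx":0,"ty":0,"tz":0,"yaw":0}
    - {"claw":-1,"tx":0,"ty":0,"tz":0,"yaw":0}
    - {"claw":-1,"tx":0,"ty":0,"tz":0,"yaw":0}
    - {"claw":-1,"tx":0,"ty":0,"tz":0,"yaw":0}

```text
clock: 3.6
position: [590.9, 195.4, 12.3]
ee_rot: [179.9, -0.0, 68.0]
force: [-0.7, -0.9, 0.3]
gripper_width: 0.308
finger_force: 0.3
```

step_arm:
  series:
    - {"claw":-1,"tx":0,"ty":0,"tz":0,"yaw":0}
    - {"claw":-1,"tx":0,"ty":0,"tz":0,"yaw":0}
    - {"claw":-1,"tx":0,"ty":0,"tz":0,"yaw":0}
    - {"claw":-1,"tx":0,"ty":0,"tz":0,"yaw":0}

```text
clock: 3.93
position: [590.7, 195.4, 12.2]
ee_rot: [180.0, -0.0, 68.0]
force: [-1.7, -0.0, 6.7]
gripper_width: 0.279
finger_force: 30.0
```

step_arm:
  series:
    - {"claw":-1,"tx":0,"ty":0,"tz":0.02,"yaw":0}
    - {"claw":-1,"tx":0,"ty":0,"tz":0.03,"yaw":0}
    - {"claw":-1,"tx":0,"ty":0,"tz":0.03,"yaw":0}
    - {"claw":-1,"tx":-0.004,"ty":0.0326,"tz":0,"yaw":0}
    - {"claw":-1,"tx":-0.004,"ty":0.0326,"tz":0,"yaw":0}
    - {"claw":-1,"tx":-0.004,"ty":0.0326,"tz":0,"yaw":0}
    - {"claw":-1,"tx":-0.004,"ty":0.0326,"tz":0,"yaw":0}
    - {"claw":-1,"tx":-0.004,"ty":0.0326,"tz":0,"yaw":0}
    - {"claw":-1,"tx":-0.004,"ty":0.0326,"tz":0,"yaw":0}
    - {"claw":-1,"tx":-0.004,"ty":0.0326,"tz":0,"yaw":0}

```text
clock: 4.77
position: [562.0, 424.8, 90.8]
ee_rot: [-180.0, 0.0, 68.0]
force: [-0.3, -0.3, -0.3]
gripper_width: 0.282
finger_force: 30.0
```

step_arm:
  series:
    - {"claw":-1,"tx":0,"ty":0,"tz":0,"yaw":0}
    - {"claw":-1,"tx":0,"ty":0,"tz":0,"yaw":0}
    - {"claw":-1,"tx":0,"ty":0,"tz":0,"yaw":0}
    - {"claw":-1,"tx":0,"ty":0,"tz":0,"yaw":0}
    - {"claw":-1,"tx":0,"ty":0,"tz":0,"yaw":0}
    - {"claw":-1,"tx":0,"ty":0,"tz":0,"yaw":0}

```text
clock: 5.27
position: [562.9, 422.2, 91.6]
ee_rot: [180.0, 0.0, 67.9]
force: [-1.2, 0.4, 0.3]
gripper_width: 0.283
finger_force: 30.0
```

Descend to z ≈ 17 (a hair above the tray floor) with slow end.

step_arm:
  series:
    - {"claw":-1,"tx":0,"ty":0,"tz":-0.025,"yaw":0}
    - {"claw":-1,"tx":0,"ty":0,"tz":-0.025,"yaw":0}
    - {"claw":-1,"tx":0,"ty":0,"tz":-0.012,"yaw":0}
    - {"claw":-1,"tx":0,"ty":0,"tz":-0.008,"yaw":0}
    - {"claw":-1,"tx":0,"ty":0,"tz":-0.004,"yaw":0}
    - {"claw":-1,"tx":0,"ty":0,"tz":0,"yaw":0}
    - {"claw":-1,"tx":0,"ty":0,"tz":0,"yaw":0}
    - {"claw":-1,"tx":0,"ty":0,"tz":0,"yaw":0}
    - {"claw":-1,"tx":0,"ty":0,"tz":0,"yaw":0}

```text
clock: 6.02
position: [563.2, 424.0, 18.7]
ee_rot: [179.9, -0.1, 68.0]
force: [-0.4, 0.7, 0.2]
gripper_width: 0.28
finger_force: 30.0
```

step_arm:
  series:
    - {"claw":-1,"tx":0,"ty":0,"tz":-0.002,"yaw":0}
    - {"claw":-1,"tx":0,"ty":0,"tz":0,"yaw":0}
    - {"claw":-1,"tx":0,"ty":0,"tz":0,"yaw":0}
    - {"claw":-1,"tx":0,"ty":0,"tz":0,"yaw":0}

```text
clock: 6.35
position: [563.1, 423.9, 16.2]
ee_rot: [179.9, -0.1, 68.0]
force: [0.1, 0.5, 2.7]
gripper_width: 0.28
finger_force: 30.0
```

step_arm:
  series:
    - {"claw":-0.05,"tx":0,"ty":0,"tz":0,"yaw":0}
    - {"claw":-0.05,"tx":0,"ty":0,"tz":0,"yaw":0}
    - {"claw":-0.05,"tx":0,"ty":0,"tz":0,"yaw":0}
    - {"claw":-0.05,"tx":0,"ty":0,"tz":0,"yaw":0}
    - {"claw":-0.05,"tx":0,"ty":0,"tz":0,"yaw":0}
    - {"claw":-0.05,"tx":0,"ty":0,"tz":0,"yaw":0}

```text
clock: 6.85
position: [562.4, 423.4, 15.3]
ee_rot: [-180.0, 0.0, 68.0]
force: [0.4, -0.4, 0.7]
gripper_width: 0.473
finger_force: 0.0
```

step_arm:
  series:
    - {"claw":-0.05,"tx":0,"ty":0,"tz":0.02,"yaw":0}
    - {"claw":-0.05,"tx":0,"ty":0,"tz":0.03,"yaw":0}
    - {"claw":-0.05,"tx":0,"ty":0,"tz":0.035,"yaw":0}
    - {"claw":-0.05,"tx":0,"ty":0,"tz":0.035,"yaw":0}
    - {"claw":0.4,"tx":0,"ty":0,"tz":0.01,"yaw":0}

```text
clock: 7.27
position: [565.2, 425.2, 151.9]
ee_rot: [179.7, -0.5, 68.0]
force: [1.7, 1.1, 1.1]
gripper_width: 0.519
finger_force: 0.0
```

step_arm:
  series:
    - {"claw":0.4,"tx":-0.0087,"ty":-0.0362,"tz":0,"yaw":0}
    - {"claw":0.4,"tx":-0.0087,"ty":-0.0362,"tz":0,"yaw":0}
    - {"claw":0.4,"tx":-0.0087,"ty":-0.0362,"tz":0,"yaw":0}
    - {"claw":0.4,"tx":-0.0087,"ty":-0.0362,"tz":0,"yaw":0}
    - {"claw":0.4,"tx":-0.0087,"ty":-0.0362,"tz":0,"yaw":0}
    - {"claw":0.4,"tx":-0.0087,"ty":-0.0362,"tz":0,"yaw":0}
    - {"claw":0.4,"tx":-0.0087,"ty":-0.0362,"tz":0,"yaw":0}
    - {"claw":0.4,"tx":-0.0087,"ty":-0.0362,"tz":0,"yaw":0}
    - {"claw":0.4,"tx":-0.0087,"ty":-0.0362,"tz":0,"yaw":0}
    - {"claw":0.4,"tx":-0.0087,"ty":-0.0362,"tz":0,"yaw":0}

```text
clock: 8.1
position: [474.3, 60.0, 144.9]
ee_rot: [-180.0, 0.0, 68.0]
force: [1.0, 0.6, -0.0]
gripper_width: 0.702
finger_force: 0.0
```

step_arm:
  series:
    - {"claw":0.4,"tx":-0.0087,"ty":-0.0362,"tz":0,"yaw":0}
    - {"claw":0.4,"tx":-0.0087,"ty":-0.0362,"tz":0,"yaw":0}
    - {"claw":0.4,"tx":0,"ty":0,"tz":0,"yaw":0}
    - {"claw":0.4,"tx":0,"ty":0,"tz":0,"yaw":0}
    - {"claw":0.4,"tx":0,"ty":0,"tz":0,"yaw":0}
    - {"claw":0.4,"tx":0,"ty":0,"tz":0,"yaw":0}
    - {"claw":0.4,"tx":0,"ty":0,"tz":0,"yaw":0}

```text
clock: 8.68
position: [458.3, -9.6, 145.3]
ee_rot: [-180.0, -0.0, 68.1]
force: [-0.9, 0.3, -0.2]
gripper_width: 0.699
finger_force: 0.0
```

Run:
```python
from h import *
a=r.get_image("side");cv2.imwrite("pics/s1.png",cv2.resize(a[60:380,170:480],None,fx=1.8,fy=1.8,interpolation=2))
```

```text
(no output)
```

View pics/s1.png

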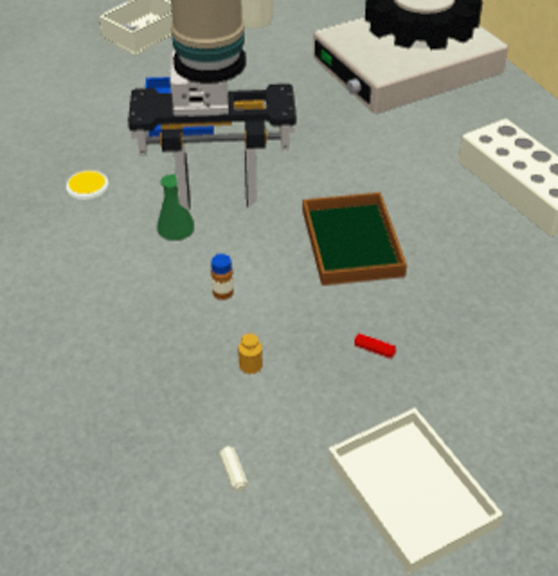

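The crop shows the gripper above the blue-capped vial (221,275 in the crop) with the fingers straddling it. The blue tray is hidden for now, so I'll check it later. Descending.

step_arm:
  series:
    - {"claw":0.4,"tx":0,"ty":-0.001,"tz":-0.03,"yaw":0}
    - {"claw":0.4,"tx":0,"ty":0,"tz":-0.035,"yaw":0}
    - {"claw":0.4,"tx":0,"ty":0,"tz":-0.035,"yaw":0}
    - {"claw":0.4,"tx":0,"ty":0,"tz":-0.02,"yaw":0}
    - {"claw":0.4,"tx":0,"ty":0,"tz":-0.013,"yaw":0}
    - {"claw":0.4,"tx":0,"ty":0,"tz":0,"yaw":0}
    - {"claw":0.4,"tx":0,"ty":0,"tz":0,"yaw":0}
    - {"claw":0.4,"tx":0,"ty":0,"tz":0,"yaw":0}

```text
clock: 9.4
position: [459.1, -11.5, 13.2]
ee_rot: [179.9, -0.0, 68.1]
force: [0.9, 0.6, 1.2]
gripper_width: 0.699
finger_force: 0.0
```

step_arm:
  series:
    - {"claw":-1,"tx":0,"ty":0,"tz":0,"yaw":0}
    - {"claw":-1,"tx":0,"ty":0,"tz":0,"yaw":0}
    - {"claw":-1,"tx":0,"ty":0,"tz":0,"yaw":0}
    - {"claw":-1,"tx":0,"ty":0,"tz":0,"yaw":0}
    - {"claw":-1,"tx":0,"ty":0,"tz":0,"yaw":0}
    - {"claw":-1,"tx":0,"ty":0,"tz":0,"yaw":0}
    - {"claw":-1,"tx":0,"ty":0,"tz":0,"yaw":0}
    - {"claw":-1,"tx":0,"ty":0,"tz":0,"yaw":0}
    - {"claw":-1,"tx":0,"ty":0,"tz":0,"yaw":0}

```text
clock: 10.15
position: [458.1, -11.9, 12.6]
ee_rot: [180.0, 0.0, 68.0]
force: [-0.8, -0.3, 2.8]
gripper_width: 0.276
finger_force: 30.0
```

step_arm:
  series:
    - {"claw":-1,"tx":0,"ty":0,"tz":0.02,"yaw":0}
    - {"claw":-1,"tx":0,"ty":0,"tz":0.03,"yaw":0}
    - {"claw":-1,"tx":0,"ty":0,"tz":0.035,"yaw":0}
    - {"claw":-1,"tx":0,"ty":0,"tz":0.03,"yaw":0}
    - {"claw":-1,"tx":0,"ty":0,"tz":0.015,"yaw":0}

```text
clock: 10.57
position: [460.0, -12.2, 145.9]
ee_rot: [179.7, -0.1, 68.0]
force: [0.5, 0.4, -0.1]
gripper_width: 0.283
finger_force: 30.0
```

step_arm:
  series:
    - {"claw":-1,"tx":0.0078,"ty":0.0372,"tz":0,"yaw":0}
    - {"claw":-1,"tx":0.0078,"ty":0.0372,"tz":0,"yaw":0}
    - {"claw":-1,"tx":0.0078,"ty":0.0372,"tz":0,"yaw":0}
    - {"claw":-1,"tx":0.0078,"ty":0.0372,"tz":0,"yaw":0}
    - {"claw":-1,"tx":0.0078,"ty":0.0372,"tz":0,"yaw":0}
    - {"claw":-1,"tx":0.0078,"ty":0.0372,"tz":0,"yaw":0}
    - {"claw":-1,"tx":0.0078,"ty":0.0372,"tz":0,"yaw":0}
    - {"claw":-1,"tx":0.0078,"ty":0.0372,"tz":0,"yaw":0}
    - {"claw":-1,"tx":0.0078,"ty":0.0372,"tz":0,"yaw":0}
    - {"claw":-1,"tx":0.0078,"ty":0.0372,"tz":0,"yaw":0}

```text
clock: 11.4
position: [535.9, 362.0, 142.0]
ee_rot: [-180.0, 0.0, 68.0]
force: [0.4, -0.2, -0.3]
gripper_width: 0.274
finger_force: 30.0
```

step_arm:
  series:
    - {"claw":-1,"tx":0,"ty":0,"tz":0,"yaw":0}
    - {"claw":-1,"tx":0,"ty":0,"tz":0,"yaw":0}
    - {"claw":-1,"tx":0,"ty":0,"tz":0,"yaw":0}
    - {"claw":-1,"tx":0,"ty":0,"tz":0,"yaw":0}
    - {"claw":-1,"tx":0,"ty":0,"tz":0,"yaw":0}
    - {"claw":-1,"tx":0,"ty":0,"tz":0,"yaw":0}

```text
clock: 11.9
position: [536.1, 358.8, 142.8]
ee_rot: [180.0, 0.0, 67.9]
force: [-0.4, -0.7, 0.7]
gripper_width: 0.283
finger_force: 30.0
```

Run:
```python
from h import *
a=r.get_image("side");cv2.imwrite("pics/s2.png",cv2.resize(a[40:240,180:480],None,fx=2.2,fy=2.2,interpolation=2))
```

```text
(no output)
```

View pics/s2.png

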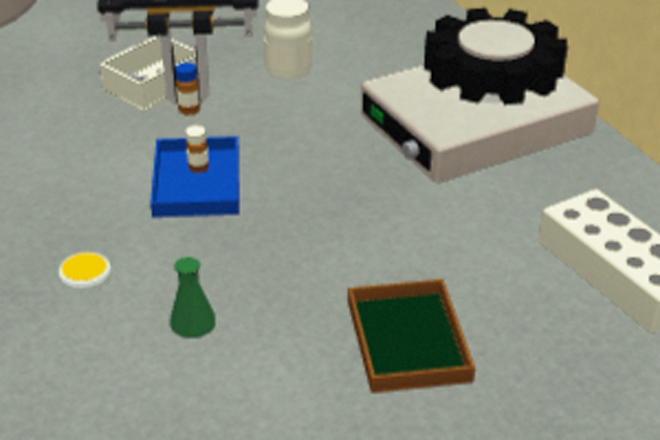

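The white-capped vial stands upright in the blue tray (crop 197,150). The blue-capped one is held upright above it. Lowering it into the tray.

step_arm:
  series:
    - {"claw":-1,"tx":0,"ty":0.001,"tz":-0.03,"yaw":0}
    - {"claw":-1,"tx":0,"ty":0,"tz":-0.035,"yaw":0}
    - {"claw":-1,"tx":0,"ty":0,"tz":-0.03,"yaw":0}
    - {"claw":-1,"tx":0,"ty":0,"tz":-0.015,"yaw":0}
    - {"claw":-1,"tx":0,"ty":0,"tz":-0.01,"yaw":0}
    - {"claw":-1,"tx":0,"ty":0,"tz":-0.004,"yaw":0}
    - {"claw":-1,"tx":0,"ty":0,"tz":0,"yaw":0}
    - {"claw":-1,"tx":0,"ty":0,"tz":0,"yaw":0}
    - {"claw":-1,"tx":0,"ty":0,"tz":0,"yaw":0}
    - {"claw":-1,"tx":0,"ty":0,"tz":0,"yaw":0}

```text
clock: 12.78
position: [537.1, 361.6, 20.0]
ee_rot: [179.9, -0.1, 68.0]
force: [1.0, 0.3, 0.3]
gripper_width: 0.278
finger_force: 30.0
```

step_arm:
  series:
    - {"claw":-1,"tx":0,"ty":0,"tz":-0.002,"yaw":0}
    - {"claw":-1,"tx":0,"ty":0,"tz":-0.001,"yaw":0}
    - {"claw":-1,"tx":0,"ty":0,"tz":0,"yaw":0}
    - {"claw":-1,"tx":0,"ty":0,"tz":0,"yaw":0}
    - {"claw":-1,"tx":0,"ty":0,"tz":0,"yaw":0}

```text
clock: 13.2
position: [536.7, 361.5, 16.7]
ee_rot: [179.9, -0.1, 68.0]
force: [-1.6, -0.8, 4.9]
gripper_width: 0.277
finger_force: 30.0
```

step_arm:
  series:
    - {"claw":-0.05,"tx":0,"ty":0,"tz":0,"yaw":0}
    - {"claw":-0.05,"tx":0,"ty":0,"tz":0,"yaw":0}
    - {"claw":-0.05,"tx":0,"ty":0,"tz":0,"yaw":0}
    - {"claw":-0.05,"tx":0,"ty":0,"tz":0,"yaw":0}
    - {"claw":-0.05,"tx":0,"ty":0,"tz":0,"yaw":0}
    - {"claw":-0.05,"tx":0,"ty":0,"tz":0,"yaw":0}

```text
clock: 13.7
position: [536.0, 361.1, 15.2]
ee_rot: [-180.0, 0.0, 68.0]
force: [-0.3, -0.6, 0.6]
gripper_width: 0.474
finger_force: 0.0
```

step_arm:
  series:
    - {"claw":-0.05,"tx":0,"ty":0,"tz":0.02,"yaw":0}
    - {"claw":-0.05,"tx":0,"ty":0,"tz":0.03,"yaw":0}
    - {"claw":-0.05,"tx":0,"ty":0,"tz":0.035,"yaw":0}
    - {"claw":-0.05,"tx":0,"ty":0,"tz":0.035,"yaw":0}
    - {"claw":-0.05,"tx":0,"ty":0,"tz":0.01,"yaw":0}

```text
clock: 14.12
position: [538.9, 362.7, 151.4]
ee_rot: [179.6, -0.4, 68.0]
force: [1.0, 0.4, 0.7]
gripper_width: 0.477
finger_force: 0.0
```

step_arm:
  series:
    - {"claw":-0.05,"tx":0.0035,"ty":-0.0385,"tz":0,"yaw":0.012}
    - {"claw":-0.05,"tx":0.0035,"ty":-0.0385,"tz":0,"yaw":0.012}
    - {"claw":-0.05,"tx":0.0035,"ty":-0.0385,"tz":0,"yaw":0.012}
    - {"claw":-0.05,"tx":0.0035,"ty":-0.0385,"tz":0,"yaw":0.012}
    - {"claw":-0.05,"tx":0.0035,"ty":-0.0385,"tz":0,"yaw":0.012}
    - {"claw":-0.05,"tx":0.0035,"ty":-0.0385,"tz":0,"yaw":0.012}
    - {"claw":-0.05,"tx":0.0035,"ty":-0.0385,"tz":0,"yaw":0.012}
    - {"claw":-0.05,"tx":0.0035,"ty":-0.0385,"tz":0,"yaw":0.012}
    - {"claw":-0.05,"tx":0.0035,"ty":-0.0385,"tz":0,"yaw":0.012}
    - {"claw":-0.05,"tx":0.0035,"ty":-0.0385,"tz":0,"yaw":0.012}

```text
clock: 14.95
position: [570.5, -25.7, 144.7]
ee_rot: [-180.0, -0.0, 111.4]
force: [1.0, -0.1, -0.2]
gripper_width: 0.479
finger_force: 0.0
```

step_arm:
  series:
    - {"claw":-0.05,"tx":0.0035,"ty":-0.0385,"tz":0,"yaw":0.012}
    - {"claw":-0.05,"tx":0.0035,"ty":-0.0385,"tz":0,"yaw":0.012}
    - {"claw":-0.05,"tx":0.0035,"ty":-0.0385,"tz":0,"yaw":0.012}
    - {"claw":-0.05,"tx":0.0035,"ty":-0.0385,"tz":0,"yaw":0.012}
    - {"claw":-0.05,"tx":0,"ty":0,"tz":0,"yaw":0}
    - {"claw":-0.05,"tx":0,"ty":0,"tz":0,"yaw":0}
    - {"claw":-0.05,"tx":0,"ty":0,"tz":0,"yaw":0}
    - {"claw":-0.05,"tx":0,"ty":0,"tz":0,"yaw":0}
    - {"claw":-0.05,"tx":0,"ty":0,"tz":0,"yaw":0}
    - {"claw":-0.05,"tx":0,"ty":0,"tz":0,"yaw":0}

```text
clock: 15.78
position: [585.1, -176.4, 145.6]
ee_rot: [180.0, -0.0, 128.6]
force: [0.0, 0.5, -1.1]
gripper_width: 0.475
finger_force: 0.0
```

Run:
```python
from h import *
a=r.get_image("side");cv2.imwrite("pics/s3.png",cv2.resize(a[60:380,170:480],None,fx=1.8,fy=1.8,interpolation=2))
```

```text
(no output)
```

View pics/s3.png

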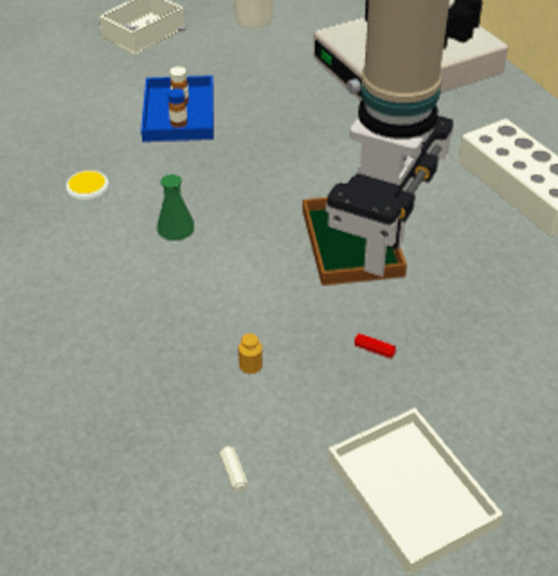

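Both vials stand upright in the blue tray (crop ~178,98). The gripper is aligned over the red bar (375,345), so I'm descending.

step_arm:
  series:
    - {"claw":-0.05,"tx":0,"ty":-0.001,"tz":-0.03,"yaw":0}
    - {"claw":-0.05,"tx":0,"ty":0,"tz":-0.04,"yaw":0}
    - {"claw":-0.05,"tx":0,"ty":0,"tz":-0.035,"yaw":0}
    - {"claw":-0.05,"tx":0,"ty":0,"tz":-0.02,"yaw":0}
    - {"claw":-0.05,"tx":0,"ty":0,"tz":-0.01,"yaw":0}
    - {"claw":-0.05,"tx":0,"ty":0,"tz":-0.004,"yaw":0}
    - {"claw":-0.05,"tx":0,"ty":0,"tz":-0.002,"yaw":0}
    - {"claw":-0.05,"tx":0,"ty":0,"tz":0,"yaw":0}
    - {"claw":-0.05,"tx":0,"ty":0,"tz":0,"yaw":0}
    - {"claw":-0.05,"tx":0,"ty":0,"tz":0,"yaw":0}

```text
clock: 16.67
position: [586.2, -179.3, 6.1]
ee_rot: [179.9, 0.2, 128.5]
force: [0.3, -0.6, 0.6]
gripper_width: 0.476
finger_force: 0.0
```

step_arm:
  series:
    - {"claw":-1,"tx":0,"ty":0,"tz":0,"yaw":0}
    - {"claw":-1,"tx":0,"ty":0,"tz":0,"yaw":0}
    - {"claw":-1,"tx":0,"ty":0,"tz":0,"yaw":0}
    - {"claw":-1,"tx":0,"ty":0,"tz":0,"yaw":0}
    - {"claw":-1,"tx":0,"ty":0,"tz":0,"yaw":0}
    - {"claw":-1,"tx":0,"ty":0,"tz":0,"yaw":0}
    - {"claw":-1,"tx":0,"ty":0,"tz":0,"yaw":0}
    - {"claw":-1,"tx":0,"ty":0,"tz":0,"yaw":0}

```text
clock: 17.33
position: [585.1, -178.9, 4.6]
ee_rot: [180.0, 0.0, 128.5]
force: [0.1, 0.7, 1.9]
gripper_width: 0.166
finger_force: 30.0
```

step_arm:
  series:
    - {"claw":-1,"tx":0,"ty":0,"tz":0.02,"yaw":0}
    - {"claw":-1,"tx":0,"ty":0,"tz":0.03,"yaw":0}
    - {"claw":-1,"tx":0,"ty":0,"tz":0.03,"yaw":0}
    - {"claw":-1,"tx":-0.0084,"ty":-0.0317,"tz":0,"yaw":-0.0137}
    - {"claw":-1,"tx":-0.0084,"ty":-0.0317,"tz":0,"yaw":-0.0137}
    - {"claw":-1,"tx":-0.0084,"ty":-0.0317,"tz":0,"yaw":-0.0137}
    - {"claw":-1,"tx":-0.0084,"ty":-0.0317,"tz":0,"yaw":-0.0137}
    - {"claw":-1,"tx":-0.0084,"ty":-0.0317,"tz":0,"yaw":-0.0137}
    - {"claw":-1,"tx":-0.0084,"ty":-0.0317,"tz":0,"yaw":-0.0137}
    - {"claw":-1,"tx":-0.0084,"ty":-0.0317,"tz":0,"yaw":-0.0137}

```text
clock: 18.17
position: [525.6, -402.1, 84.3]
ee_rot: [-180.0, -0.0, 93.7]
force: [0.3, -0.0, -0.5]
gripper_width: 0.166
finger_force: 30.0
```

step_arm:
  series:
    - {"claw":-1,"tx":0,"ty":0,"tz":0,"yaw":0}
    - {"claw":-1,"tx":0,"ty":0,"tz":0,"yaw":0}
    - {"claw":-1,"tx":0,"ty":0,"tz":0,"yaw":0}
    - {"claw":-1,"tx":0,"ty":0,"tz":0,"yaw":0}
    - {"claw":-1,"tx":0,"ty":0,"tz":0,"yaw":0}
    - {"claw":-1,"tx":0,"ty":0,"tz":0,"yaw":0}

```text
clock: 18.67
position: [526.8, -399.5, 84.6]
ee_rot: [180.0, -0.0, 94.1]
force: [0.3, -0.6, 0.1]
gripper_width: 0.168
finger_force: 30.0
```

Run:
```python
from h import *
a=r.get_image("side");cv2.imwrite("pics/s4.png",cv2.resize(a[180:400,270:510],None,fx=2.4,fy=2.4,interpolation=2))
```

```text
(no output)
```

View pics/s4.png

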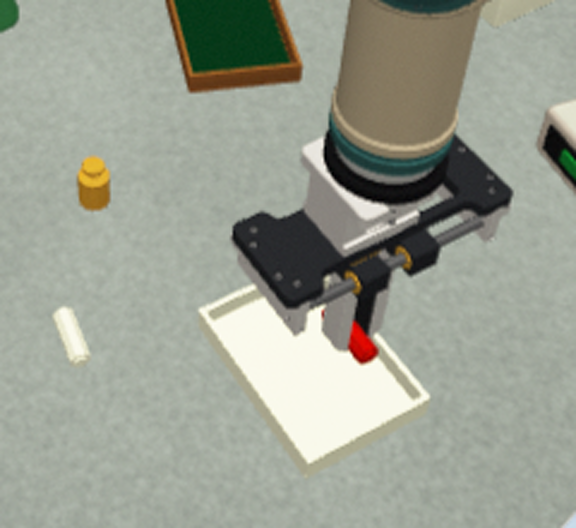

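The red bar is held level between the fingers (crop ~355,340), parallel to the tray's long side. Lowering.

step_arm:
  series:
    - {"claw":-1,"tx":0,"ty":0,"tz":-0.025,"yaw":0}
    - {"claw":-1,"tx":0,"ty":0,"tz":-0.025,"yaw":0}
    - {"claw":-1,"tx":0,"ty":0,"tz":-0.012,"yaw":0}
    - {"claw":-1,"tx":0,"ty":0,"tz":-0.008,"yaw":0}
    - {"claw":-1,"tx":0,"ty":0,"tz":-0.004,"yaw":0}
    - {"claw":-1,"tx":0,"ty":0,"tz":-0.002,"yaw":0}
    - {"claw":-1,"tx":0,"ty":0,"tz":0,"yaw":0}
    - {"claw":-1,"tx":0,"ty":0,"tz":0,"yaw":0}
    - {"claw":-1,"tx":0,"ty":0,"tz":0,"yaw":0}
    - {"claw":-1,"tx":0,"ty":0,"tz":0,"yaw":0}

```text
clock: 19.55
position: [526.7, -401.3, 9.3]
ee_rot: [179.9, 0.1, 94.0]
force: [-1.3, -0.3, -1.2]
gripper_width: 0.168
finger_force: 30.0
```

step_arm:
  series:
    - {"claw":-0.2,"tx":0,"ty":0,"tz":0,"yaw":0}
    - {"claw":-0.2,"tx":0,"ty":0,"tz":0,"yaw":0}
    - {"claw":-0.2,"tx":0,"ty":0,"tz":0,"yaw":0}
    - {"claw":-0.2,"tx":0,"ty":0,"tz":0,"yaw":0}
    - {"claw":-0.2,"tx":0,"ty":0,"tz":0,"yaw":0}
    - {"claw":-0.2,"tx":0,"ty":0,"tz":0,"yaw":0}

```text
clock: 20.05
position: [526.3, -400.8, 8.5]
ee_rot: [180.0, 0.0, 94.0]
force: [0.3, -0.8, 0.3]
gripper_width: 0.403
finger_force: 0.0
```

step_arm:
  series:
    - {"claw":-0.2,"tx":0,"ty":0,"tz":0.02,"yaw":0}
    - {"claw":-0.2,"tx":0,"ty":0,"tz":0.03,"yaw":0}
    - {"claw":-0.2,"tx":0,"ty":0,"tz":0.03,"yaw":0}
    - {"claw":-0.2,"tx":0,"ty":0,"tz":0.02,"yaw":0}

```text
clock: 20.38
position: [527.1, -401.5, 111.2]
ee_rot: [179.9, 0.1, 94.0]
force: [0.8, -0.2, 0.1]
gripper_width: 0.403
finger_force: 0.0
```

step_arm:
  series:
    - {"claw":-0.05,"tx":-0.0268,"ty":0.0223,"tz":0,"yaw":-0.0042}
    - {"claw":-0.05,"tx":-0.0268,"ty":0.0223,"tz":0,"yaw":-0.0042}
    - {"claw":-0.05,"tx":-0.0268,"ty":0.0223,"tz":0,"yaw":-0.0042}
    - {"claw":-0.05,"tx":-0.0268,"ty":0.0223,"tz":0,"yaw":-0.0042}
    - {"claw":-0.05,"tx":-0.0268,"ty":0.0223,"tz":0,"yaw":-0.0042}
    - {"claw":-0.05,"tx":-0.0268,"ty":0.0223,"tz":0,"yaw":-0.0042}
    - {"claw":-0.05,"tx":0,"ty":0,"tz":0,"yaw":0}
    - {"claw":-0.05,"tx":0,"ty":0,"tz":0,"yaw":0}
    - {"claw":-0.05,"tx":0,"ty":0,"tz":0,"yaw":0}
    - {"claw":-0.05,"tx":0,"ty":0,"tz":0,"yaw":0}

```text
clock: 21.22
position: [366.9, -268.4, 108.9]
ee_rot: [179.9, 0.1, 84.9]
force: [-0.7, 0.3, -0.8]
gripper_width: 0.477
finger_force: 0.0
```

Run:
```python
from h import *
a=r.get_image("side");cv2.imwrite("pics/s5.png",cv2.resize(a[180:400,230:470],None,fx=2.4,fy=2.4,interpolation=2))
```

```text
(no output)
```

View pics/s5.png

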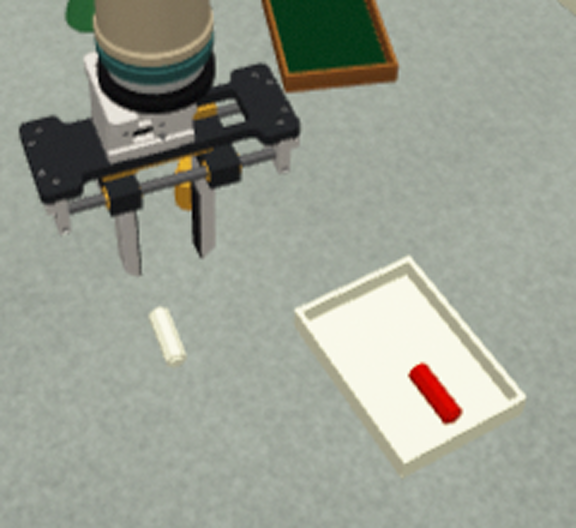

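The red bar lies in the white tray (crop 435,392). The gripper straddles the white bar (167,335). Descending.

step_arm:
  series:
    - {"claw":-0.05,"tx":-0.001,"ty":0.001,"tz":-0.03,"yaw":0}
    - {"claw":-0.05,"tx":0,"ty":0,"tz":-0.035,"yaw":0}
    - {"claw":-0.05,"tx":0,"ty":0,"tz":-0.02,"yaw":0}
    - {"claw":-0.05,"tx":0,"ty":0,"tz":-0.011,"yaw":0}
    - {"claw":-0.05,"tx":0,"ty":0,"tz":-0.006,"yaw":0}
    - {"claw":-0.05,"tx":0,"ty":0,"tz":-0.002,"yaw":0}
    - {"claw":-0.05,"tx":0,"ty":0,"tz":0,"yaw":0}
    - {"claw":-0.05,"tx":0,"ty":0,"tz":0,"yaw":0}
    - {"claw":-0.05,"tx":0,"ty":0,"tz":0,"yaw":0}
    - {"claw":-0.05,"tx":0,"ty":0,"tz":0,"yaw":0}

```text
clock: 22.1
position: [365.1, -266.6, 5.3]
ee_rot: [179.9, 0.1, 84.9]
force: [0.3, -0.2, 0.6]
gripper_width: 0.473
finger_force: 0.0
```

step_arm:
  series:
    - {"claw":-1,"tx":0,"ty":0,"tz":0,"yaw":0}
    - {"claw":-1,"tx":0,"ty":0,"tz":0,"yaw":0}
    - {"claw":-1,"tx":0,"ty":0,"tz":0,"yaw":0}
    - {"claw":-1,"tx":0,"ty":0,"tz":0,"yaw":0}
    - {"claw":-1,"tx":0,"ty":0,"tz":0,"yaw":0}
    - {"claw":-1,"tx":0,"ty":0,"tz":0,"yaw":0}
    - {"claw":-1,"tx":0,"ty":0,"tz":0,"yaw":0}
    - {"claw":-1,"tx":0,"ty":0,"tz":0,"yaw":0}

```text
clock: 22.77
position: [364.5, -266.0, 4.6]
ee_rot: [180.0, 0.0, 84.9]
force: [-0.6, 0.4, 2.4]
gripper_width: 0.166
finger_force: 30.0
```

step_arm:
  series:
    - {"claw":-1,"tx":0,"ty":0,"tz":0.02,"yaw":0}
    - {"claw":-1,"tx":0,"ty":0,"tz":0.03,"yaw":0}
    - {"claw":-1,"tx":0,"ty":0,"tz":0.03,"yaw":0}
    - {"claw":-1,"tx":0.0224,"ty":-0.0093,"tz":0,"yaw":0.0036}
    - {"claw":-1,"tx":0.0224,"ty":-0.0093,"tz":0,"yaw":0.0036}
    - {"claw":-1,"tx":0.0224,"ty":-0.0093,"tz":0,"yaw":0.0036}
    - {"claw":-1,"tx":0.0224,"ty":-0.0093,"tz":0,"yaw":0.0036}
    - {"claw":-1,"tx":0.0224,"ty":-0.0093,"tz":0,"yaw":0.0036}
    - {"claw":-1,"tx":0.0224,"ty":-0.0093,"tz":0,"yaw":0.0036}
    - {"claw":-1,"tx":0.0224,"ty":-0.0093,"tz":0,"yaw":0.0036}

```text
clock: 23.6
position: [522.2, -331.3, 84.0]
ee_rot: [-180.0, -0.0, 94.0]
force: [-0.0, -1.2, -0.5]
gripper_width: 0.16
finger_force: 30.0
```

step_arm:
  series:
    - {"claw":-1,"tx":0,"ty":0,"tz":0,"yaw":0}
    - {"claw":-1,"tx":0,"ty":0,"tz":0,"yaw":0}
    - {"claw":-1,"tx":0,"ty":0,"tz":0,"yaw":0}
    - {"claw":-1,"tx":0,"ty":0,"tz":0,"yaw":0}
    - {"claw":-1,"tx":0,"ty":0,"tz":0,"yaw":0}
    - {"claw":-1,"tx":0,"ty":0,"tz":0,"yaw":0}

```text
clock: 24.1
position: [520.5, -330.7, 84.7]
ee_rot: [-180.0, -0.0, 93.9]
force: [-0.2, 0.8, 0.0]
gripper_width: 0.167
finger_force: 30.0
```

step_arm:
  series:
    - {"claw":-1,"tx":0,"ty":0,"tz":-0.025,"yaw":0}
    - {"claw":-1,"tx":0,"ty":0,"tz":-0.025,"yaw":0}
    - {"claw":-1,"tx":0,"ty":0,"tz":-0.012,"yaw":0}
    - {"claw":-1,"tx":0,"ty":0,"tz":-0.008,"yaw":0}
    - {"claw":-1,"tx":0,"ty":0,"tz":-0.004,"yaw":0}
    - {"claw":-1,"tx":0,"ty":0,"tz":-0.002,"yaw":0}
    - {"claw":-1,"tx":0,"ty":0,"tz":0,"yaw":0}
    - {"claw":-1,"tx":0,"ty":0,"tz":0,"yaw":0}
    - {"claw":-1,"tx":0,"ty":0,"tz":0,"yaw":0}
    - {"claw":-1,"tx":0,"ty":0,"tz":0,"yaw":0}

```text
clock: 24.93
position: [521.8, -331.4, 9.2]
ee_rot: [179.9, 0.1, 94.0]
force: [0.6, 0.0, -0.5]
gripper_width: 0.167
finger_force: 30.0
```

step_arm:
  series:
    - {"claw":-0.2,"tx":0,"ty":0,"tz":0,"yaw":0}
    - {"claw":-0.2,"tx":0,"ty":0,"tz":0,"yaw":0}
    - {"claw":-0.2,"tx":0,"ty":0,"tz":0,"yaw":0}
    - {"claw":-0.2,"tx":0,"ty":0,"tz":0,"yaw":0}
    - {"claw":-0.2,"tx":0,"ty":0,"tz":0,"yaw":0}
    - {"claw":-0.2,"tx":0,"ty":0,"tz":0,"yaw":0}

```text
clock: 25.43
position: [521.3, -331.1, 8.5]
ee_rot: [180.0, 0.0, 94.0]
force: [0.5, 0.3, -0.5]
gripper_width: 0.401
finger_force: 0.0
```

step_arm:
  series:
    - {"claw":-0.2,"tx":0,"ty":0,"tz":0.02,"yaw":0}
    - {"claw":-0.2,"tx":0,"ty":0,"tz":0.03,"yaw":0}
    - {"claw":-0.2,"tx":0,"ty":0,"tz":0.03,"yaw":0}
    - {"claw":-0.2,"tx":0,"ty":0,"tz":0.03,"yaw":0}
    - {"claw":-0.2,"tx":0,"ty":0,"tz":0.02,"yaw":0}

```text
clock: 25.85
position: [522.2, -331.7, 141.5]
ee_rot: [179.8, 0.1, 94.0]
force: [1.7, -0.1, -0.2]
gripper_width: 0.401
finger_force: 0.0
```

step_arm:
  series:
    - {"claw":0.4,"tx":-0.0114,"ty":0.0278,"tz":0,"yaw":-0.0083}
    - {"claw":0.4,"tx":-0.0114,"ty":0.0278,"tz":0,"yaw":-0.0083}
    - {"claw":0.4,"tx":-0.0114,"ty":0.0278,"tz":0,"yaw":-0.0083}
    - {"claw":0.4,"tx":-0.0114,"ty":0.0278,"tz":0,"yaw":-0.0083}
    - {"claw":0.4,"tx":-0.0114,"ty":0.0278,"tz":0,"yaw":-0.0083}
    - {"claw":0.4,"tx":-0.0114,"ty":0.0278,"tz":0,"yaw":-0.0083}
    - {"claw":0.4,"tx":-0.0114,"ty":0.0278,"tz":0,"yaw":-0.0083}
    - {"claw":0.4,"tx":0,"ty":0,"tz":0,"yaw":0}
    - {"claw":0.4,"tx":0,"ty":0,"tz":0,"yaw":0}
    - {"claw":0.4,"tx":0,"ty":0,"tz":0,"yaw":0}

```text
clock: 26.68
position: [442.2, -137.0, 138.9]
ee_rot: [179.9, 0.0, 73.1]
force: [-0.1, 0.7, 0.1]
gripper_width: 0.705
finger_force: 0.0
```

Run:
```python
from h import *
a=r.get_image("side");cv2.imwrite("pics/s6.png",cv2.resize(a[60:380,170:480],None,fx=1.8,fy=1.8,interpolation=2))
```

```text
(no output)
```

View pics/s6.png

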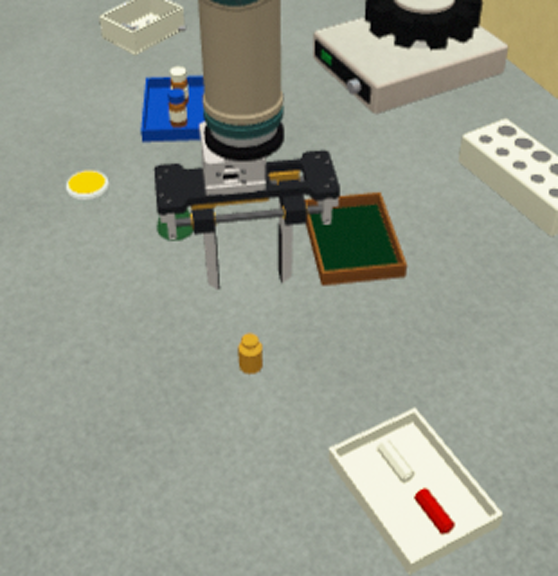

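Both bars lie in the white tray (crop 395,460 and 434,510). The gripper is over the weight (250,353), so I'm descending.

step_arm:
  series:
    - {"claw":0.4,"tx":0,"ty":0,"tz":-0.03,"yaw":0}
    - {"claw":0.4,"tx":0,"ty":0,"tz":-0.035,"yaw":0}
    - {"claw":0.4,"tx":0,"ty":0,"tz":-0.035,"yaw":0}
    - {"claw":0.4,"tx":0,"ty":0,"tz":-0.018,"yaw":0}
    - {"claw":0.4,"tx":0,"ty":0,"tz":-0.01,"yaw":0}
    - {"claw":0.4,"tx":0,"ty":0,"tz":-0.005,"yaw":0}
    - {"claw":0.4,"tx":0,"ty":0,"tz":0,"yaw":0}
    - {"claw":0.4,"tx":0,"ty":0,"tz":0,"yaw":0}
    - {"claw":0.4,"tx":0,"ty":0,"tz":0,"yaw":0}
    - {"claw":0.4,"tx":0,"ty":0,"tz":0,"yaw":0}

```text
clock: 27.57
position: [442.5, -137.1, 6.4]
ee_rot: [179.9, 0.0, 73.0]
force: [0.2, -0.7, 0.3]
gripper_width: 0.705
finger_force: 0.0
```

step_arm:
  series:
    - {"claw":-1,"tx":0,"ty":0,"tz":0,"yaw":0}
    - {"claw":-1,"tx":0,"ty":0,"tz":0,"yaw":0}
    - {"claw":-1,"tx":0,"ty":0,"tz":0,"yaw":0}
    - {"claw":-1,"tx":0,"ty":0,"tz":0,"yaw":0}
    - {"claw":-1,"tx":0,"ty":0,"tz":0,"yaw":0}
    - {"claw":-1,"tx":0,"ty":0,"tz":0,"yaw":0}
    - {"claw":-1,"tx":0,"ty":0,"tz":0,"yaw":0}
    - {"claw":-1,"tx":0,"ty":0,"tz":0,"yaw":0}
    - {"claw":-1,"tx":0,"ty":0,"tz":0,"yaw":0}
    - {"claw":-1,"tx":0,"ty":0,"tz":0,"yaw":0}

```text
clock: 28.4
position: [441.2, -136.4, 5.5]
ee_rot: [-180.0, -0.0, 73.0]
force: [-1.7, 0.7, 2.1]
gripper_width: 0.292
finger_force: 30.0
```

step_arm:
  series:
    - {"claw":-1,"tx":0,"ty":0,"tz":0.02,"yaw":0}
    - {"claw":-1,"tx":0,"ty":0,"tz":0.03,"yaw":0}
    - {"claw":-1,"tx":0,"ty":0,"tz":0.03,"yaw":0}
    - {"claw":-1,"tx":0.0298,"ty":0.02,"tz":0,"yaw":0}
    - {"claw":-1,"tx":0.0298,"ty":0.02,"tz":0,"yaw":0}
    - {"claw":-1,"tx":0.0298,"ty":0.02,"tz":0,"yaw":0}
    - {"claw":-1,"tx":0.0298,"ty":0.02,"tz":0,"yaw":0}
    - {"claw":-1,"tx":0.0298,"ty":0.02,"tz":0,"yaw":0}
    - {"claw":-1,"tx":0.0298,"ty":0.02,"tz":0,"yaw":0}
    - {"claw":-1,"tx":0.0298,"ty":0.02,"tz":0,"yaw":0}

```text
clock: 29.23
position: [651.1, 4.8, 84.6]
ee_rot: [-180.0, 0.0, 73.0]
force: [-0.3, -0.7, -1.5]
gripper_width: 0.29
finger_force: 30.0
```

step_arm:
  series:
    - {"claw":-1,"tx":0,"ty":0,"tz":0,"yaw":0}
    - {"claw":-1,"tx":0,"ty":0,"tz":0,"yaw":0}
    - {"claw":-1,"tx":0,"ty":0,"tz":0,"yaw":0}
    - {"claw":-1,"tx":0,"ty":0,"tz":0,"yaw":0}
    - {"claw":-1,"tx":0,"ty":0,"tz":0,"yaw":0}
    - {"claw":-1,"tx":0,"ty":0,"tz":0,"yaw":0}

```text
clock: 29.73
position: [649.2, 2.7, 85.7]
ee_rot: [-180.0, 0.0, 73.0]
force: [-0.3, -1.1, -1.9]
gripper_width: 0.292
finger_force: 30.0
```

step_arm:
  series:
    - {"claw":-1,"tx":0,"ty":0,"tz":-0.025,"yaw":0}
    - {"claw":-1,"tx":0,"ty":0,"tz":-0.025,"yaw":0}
    - {"claw":-1,"tx":0,"ty":0,"tz":-0.012,"yaw":0}
    - {"claw":-1,"tx":0,"ty":0,"tz":-0.008,"yaw":0}
    - {"claw":-1,"tx":0,"ty":0,"tz":-0.003,"yaw":0}
    - {"claw":-1,"tx":0,"ty":0,"tz":-0.002,"yaw":0}
    - {"claw":-1,"tx":0,"ty":0,"tz":0,"yaw":0}
    - {"claw":-1,"tx":0,"ty":0,"tz":0,"yaw":0}
    - {"claw":-1,"tx":0,"ty":0,"tz":0,"yaw":0}
    - {"claw":-1,"tx":0,"ty":0,"tz":0,"yaw":0}

```text
clock: 30.57
position: [650.7, 3.5, 11.4]
ee_rot: [179.9, -0.0, 73.0]
force: [0.5, -0.7, -1.8]
gripper_width: 0.291
finger_force: 30.0
```

Needs about 9.5.

step_arm:
  series:
    - {"claw":-1,"tx":0,"ty":0,"tz":-0.001,"yaw":0}
    - {"claw":-1,"tx":0,"ty":0,"tz":0,"yaw":0}
    - {"claw":-1,"tx":0,"ty":0,"tz":0,"yaw":0}
    - {"claw":-1,"tx":0,"ty":0,"tz":0,"yaw":0}

```text
clock: 30.9
position: [650.1, 3.6, 9.6]
ee_rot: [180.0, 0.0, 73.0]
force: [-0.2, -0.1, -1.9]
gripper_width: 0.292
finger_force: 30.0
```

step_arm:
  series:
    - {"claw":-0.05,"tx":0,"ty":0,"tz":0,"yaw":0}
    - {"claw":-0.05,"tx":0,"ty":0,"tz":0,"yaw":0}
    - {"claw":-0.05,"tx":0,"ty":0,"tz":0,"yaw":0}
    - {"claw":-0.05,"tx":0,"ty":0,"tz":0,"yaw":0}
    - {"claw":-0.05,"tx":0,"ty":0,"tz":0,"yaw":0}
    - {"claw":-0.05,"tx":0,"ty":0,"tz":0,"yaw":0}

```text
clock: 31.4
position: [650.2, 3.5, 9.6]
ee_rot: [180.0, -0.0, 73.0]
force: [0.1, 0.1, -0.1]
gripper_width: 0.478
finger_force: 0.0
```

step_arm:
  series:
    - {"claw":-0.05,"tx":0,"ty":0,"tz":0.02,"yaw":0}
    - {"claw":-0.05,"tx":0,"ty":0,"tz":0.03,"yaw":0}
    - {"claw":-0.05,"tx":0,"ty":0,"tz":0.04,"yaw":0}
    - {"claw":-0.05,"tx":0,"ty":0,"tz":0.04,"yaw":0}
    - {"claw":-0.05,"tx":0,"ty":0,"tz":0.04,"yaw":0}
    - {"claw":-0.05,"tx":-0.02,"ty":0,"tz":0.03,"yaw":0}
    - {"claw":-0.05,"tx":-0.03,"ty":0,"tz":0.02,"yaw":0}
    - {"claw":-0.05,"tx":-0.03,"ty":0,"tz":0,"yaw":0}
    - {"claw":-0.05,"tx":-0.03,"ty":0,"tz":0,"yaw":0}
    - {"claw":-0.05,"tx":-0.03,"ty":0,"tz":0,"yaw":0}

```text
clock: 32.23
position: [508.8, 3.5, 230.1]
ee_rot: [179.9, -0.0, 73.0]
force: [-0.6, 0.1, -0.2]
gripper_width: 0.473
finger_force: 0.0
```

step_arm:
  series:
    - {"claw":-0.05,"tx":-0.03,"ty":0,"tz":0,"yaw":0}
    - {"claw":-0.05,"tx":-0.03,"ty":0,"tz":0,"yaw":0}
    - {"claw":-0.05,"tx":0,"ty":0,"tz":0,"yaw":0}
    - {"claw":-0.05,"tx":0,"ty":0,"tz":0,"yaw":0}
    - {"claw":-0.05,"tx":0,"ty":0,"tz":0,"yaw":0}
    - {"claw":-0.05,"tx":0,"ty":0,"tz":0,"yaw":0}
    - {"claw":-0.05,"tx":0,"ty":0,"tz":0,"yaw":0}
    - {"claw":-0.05,"tx":0,"ty":0,"tz":0,"yaw":0}

```text
clock: 32.9
position: [451.0, 3.4, 229.2]
ee_rot: [-180.0, 0.0, 73.0]
force: [-0.3, -0.7, 0.7]
gripper_width: 0.472
finger_force: 0.0
```

Run:
```python
from h import *
a=r.get_image("side");cv2.imwrite("pics/s7.png",cv2.resize(a[60:380,170:480],None,fx=1.8,fy=1.8,interpolation=2))
```

```text
(no output)
```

View pics/s7.png

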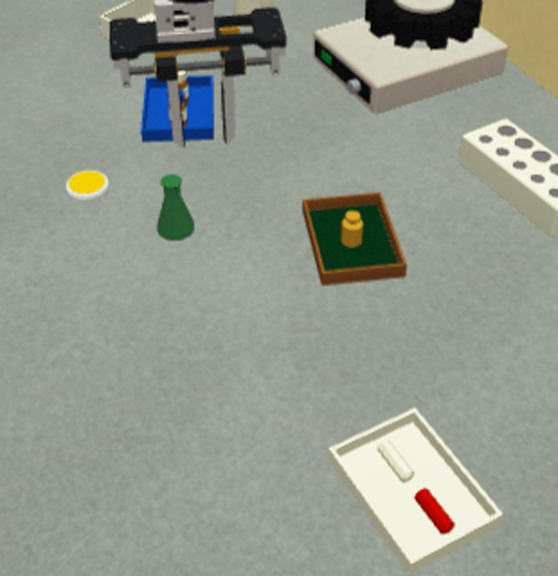

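The weight stands in the wood case (crop 352,229), and both bars are in the white tray. The vials are still in the blue tray, partly behind a finger. The flask (175,207) and dish (87,184) haven't moved. Handing in.

```bash
python3 -c "
from station import r
print(r.close_job())"
```

```text
the job is handed in; nothing more can be done
None
```

The job is handed in, done in the order asked at about 33 s on the robot clock: both vials stand in the blue tray, both stir bars lie in the white tray, the weight stands in the wood case, and the flask and dish were left where they stood.

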